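# Stand the leaning organiser up and shut its drawer

## Robot

A 6-joint arm with a two-finger parallel gripper is mounted at the origin on the work surface. World frame = base frame: x ahead of the robot, y to its left, z up, the work surface at z = 0. Lengths are in m, angles in rad, forces in N, time in s.
With the tool pointing down it reaches from about 0.35 to 0.85 m from the base axis. Payload 8.1 kg.
Tool frame: the origin (TCP) lies between the finger pads; the fingertips stand 11 mm ahead of it and the grasp point (between the pads) lies 8 mm behind it (robot.tips_ahead is the distance from the TCP to the fingertips, in m); z points along the fingers, y is the line along which they close (so a half turn about z gives the same grasp; the last joint's range is limited). The gripper opens to 93 mm and grips with 3 to 60 N. Pads are 15 mm wide; open, the fingers measure 128 mm over their backs; the gripper's body (75 mm by 188 mm) begins 65 mm behind the grasp point.
Start: joints at [1.056, 0.13, 1.488, -0, 1.523, -0.085], TCP at [0.25, 0.545, 0.23] pointing down, gripper open.
Joint ranges: [-2.96, 2.96], [-0.89, 2.26], [0.02, 2.5], [-1.34, 4.48], [0, 2.73], [-2.66, 2.66]. Speed limits (rad/s): [2.39, 2.39, 2.79, 3.14, 3.14, 3.14].

## Interface

Orientations are given as a rotation vector (axis times angle).
In Python, from plant import robot gives the robot as it stands. The module is installed in compiled form; this text tells all that it offers.
- The arm moves only by the tool move_arm, never from a script. Its argument "deltas" is one flat list of numbers, 7 for each row, row after row: the shift along the tool's x, y, z in m, then the turn, a rotation vector about the tool's x, y, z in rad, then the opening, from 0 (shut) to 1 (fully open). A call has 1 to 12 rows; each row is the pose to reach, as a shift and turn from the pose commanded when the call began, along the tool's axes at that moment; what a row does not reach only later rows make up. A row lasts 1/8 s, in which the tool goes at most 62.5 mm and 10.7 degrees, less where a joint would pass 70% of its speed; a pose out of reach is approached as far as the arm can. A call with a gripper value outside its range is refused whole. The fingers move at their own pace and stop on an object; "squeeze" is the grip in N (left out, the last holds). Time passes only in rows, so rows that repeat a pose let the fingers close. It gives the time, the measured TCP pose, the force, the opening and the grip force at its end, in the units of the state.
- robot.read_state(): the state, without advancing time (a new reading comes with each control period).
- robot.read_camera(name): name is "scene" or "top"; returns (picture, depth): 480x640x3 uint8, red, green, blue; 480x640 float32, m along the optical axis (not along the pixel's ray), 0 where there is no reading.
- robot.camera_model(name): a dict with "K" (3x3 intrinsics, pixels), "k1" (the pictures are not rectified: a ray, as slopes to the right and down, at radius r is drawn at 1 + k1 r^2 times it, then the intrinsics apply), "R" (3x3) and "t" (3): a world point X has camera coordinates R X + t. Camera axes: x right, y down, z forward; pixel columns grow to the right and rows downward; lengths in m; the calibration is good to about 2 mm. A picture is of the moment at which its call begins. camera_model takes no time and is no camera call.
- robot.close_job(): hands the job in; it is judged then, once.
Trained networks look in the newest picture that a camera, given by its name, has taken for a name from the list of things; names that differ only in an ending like _2 or _b are one class to them, and where a whole thing is asked for, a point or a joint stands for the part that bears it (a point fixed in the world has none). Each returns a list of dicts, best first, with "confidence" (0 to 1); they miss things now and then, are a little off and sometimes report something else, mostly with a low value. They report only what shows in the picture. A call takes as long as a camera call. They do not tell look-alikes from the thing itself.
- robot.recognise(camera, label): "uv" ([column, row] in pixels, amid what is visible of it).
The state is a dict: "t": time; "q": joint angles; "dq": joint speeds; "joint_torque": joint torques, N m; "tool_pos": TCP position; "orientation": TCP orientation; "force": force on the tool from outside, world axes, zero at the start; "wrist_torque": the same for the moment, N m; "opening": finger opening in m; "gripper_force": force on a finger pad.
Only numpy, scipy, OpenCV 4.12 (cv2) and the standard library are available. Lean on these libraries where they do the work, as an engineer would, in place of code of your own. Each camera call takes 0.05 s, during which the arm holds its last target. There are 200 camera calls.

## Task

The small cardboard drawer organiser is leaning back on the wooden drying bar: stand it back up on its base by pushing it, then push its red drawer fully shut. Only push: do not lift or carry the organiser, do not let it topple onto its front, and keep it near where it stood. Leave the bottle, the tape dispenser and the small stack of board alone.

Things in the scene. Friction and masses are not known exactly. Their poses are not given: they have to be found in the camera images.
- organiser: cream cardboard organiser, 0.47 kg; 100 mm deep (x), 120 wide (y), 200 high (z); open shelves, red drawer on top. Origin: centre of underside; +z to its top, -x out of its open front, back face at x = +50 mm. Starts leaning back 40 degrees on its lower back edge, back on the bar, top back edge overhanging the bar at 153 mm height. Leaning under 26 degrees it rocks onto its base by itself; long pushes topple it
- heel (a point): middle of the organiser's lower back edge, on which it pivots (50 mm along its +x from its origin); on the table at the start
- drawer (a joint): drawer travel in m: 0 fully shut, 0.06 fully out; slides with about 0.5 N of friction and stays where it is left. It starts 25 to 45 mm out. Upright, the organiser begins to tip backwards at about 1.2 N of push at drawer height, and settles back if tipped only a few degrees
- drawer_face (a point): centre of the outer face of the red drawer front, 118 mm wide and 50 mm high; in the organiser's frame it is at z = 171 mm, y = 0 and x = -55 mm minus the drawer travel (so shut, the front panel stands 5 mm proud of the organiser's front edges)
- rest: fixed wooden drying rest: a round bar 20 mm thick and 260 mm long along its y, axis 63 mm above the table, on two uprights 77 mm high at y = +-115 mm, with flat feet up to 85 mm to its +x. Origin on the table right below the middle of the bar; +x is the way the organiser leans, away from its front. The organiser's heel starts 66 mm to its -x
- bottle: clear glass bottle with red label, 58 mm thick, 170 mm high; origin at the centre of its underside; bystander
- dispenser: red tape dispenser with a yellow roll, 130 x 50 x 82 mm high; origin at the centre of its underside; bystander
- blanks: small stack of brown board blanks, 90 x 70 x 36 mm high; origin at the centre of its underside; bystander
Things that resemble listed ones, but are neither listed nor needed, are in the scene too. What is shaped like the organiser but orange or yellow is not meant.

How it is judged:
By the outcome, as a careful person would: the job done as asked, in the order asked, and still so for the second after the job is handed in, with the robot touching nothing.
It also fails if it takes over 54 s, if anything falls off the work surface, if the arm or the gripper's body presses on something with over 40 N, if the wrist force passes 120 N, or if a joint passes its speed limit or range.

## Working session

There is one attempt and no reset: what is moved stays moved. The work goes in short steps, Python scripts to look and compute and a tool call to move; the robot and the scene stay as the last step left them, time stands still between calls to the robot, and variables do not carry over. Pictures are saved under pics/ and viewed, at most 10 in all, crops included, and the job is handed in when it is done.

Besides the shell and the picture viewer there is one more tool, called after "Emit:" as name(argument=value, ...) on one line, values as JSON. move_arm: Moves the arm, as the interface text tells. Its arguments: {"type":"object","properties":{"deltas":{"type":"array","items":{"type":"number"}},"squeeze":{"type":"number"}},"required":["deltas"]}

```bash
mkdir -p pics
cat > h.py <<'E'
import numpy as np, cv2
from plant import robot
def back(cam, uv, depth):
    m=robot.camera_model(cam); K=np.array(m["K"]); k=m["k1"]
    p=cv2.undistortPoints(np.array(uv,float).reshape(-1,1,2),K,np.array([k,0,0,0,0.]))[:,0]
    d=np.asarray(depth,float).reshape(-1,1)
    c=np.hstack([p*d,d]); return (c-np.array(m["t"]))@np.array(m["R"])
def cloud(cam, D):
    v,u=np.mgrid[0:480,0:640]
    P=back(cam,np.stack([u.ravel(),v.ravel()],1),D.ravel()).reshape(480,640,3)
    P[D<=0]=np.nan; return P
def save(cam,n):
    I,D=robot.read_camera(cam); cv2.imwrite(f"pics/{n}.png",I[:,:,::-1]); return I,D
E
python3 - <<'E'
from h import *
for c in ["scene","top"]:
    I,D=save(c,c+"0"); np.savez(c+"0.npz",I=I,D=D); P=cloud(c,D)
    for l in ["organiser","drawer_face","rest","bottle","dispenser","blanks"]:
        for r in robot.recognise(c,l)[:4]:
            u,v=np.round(r["uv"]).astype(int); print(c,l,(u,v),round(r["confidence"],2),P[v,u].round(3))
print(robot.read_state())
E
```

```text
scene organiser (np.int64(194), np.int64(294)) 0.86 [ 0.584 -0.306  0.099]
scene organiser (np.int64(449), np.int64(236)) 0.73 [0.501 0.28  0.095]
scene organiser (np.int64(205), np.int64(218)) 0.7 [ 0.308 -0.267  0.103]
scene organiser (np.int64(345), np.int64(243)) 0.69 [0.45  0.042 0.078]
scene drawer_face (np.int64(345), np.int64(209)) 0.91 [0.545 0.004 0.226]
scene drawer_face (np.int64(228), np.int64(278)) 0.73 [ 0.559 -0.237  0.107]
scene drawer_face (np.int64(479), np.int64(230)) 0.72 [0.51  0.352 0.107]
scene drawer_face (np.int64(182), np.int64(213)) 0.55 [ 0.283 -0.319  0.109]
scene rest (np.int64(392), np.int64(295)) 0.82 [0.647 0.08  0.074]
scene bottle (np.int64(481), np.int64(293)) 0.7 [0.707 0.243 0.096]
scene blanks (np.int64(400), np.int64(347)) 0.7 [0.753 0.058 0.038]
top organiser (np.int64(170), np.int64(258)) 0.91 [0.453 0.336 0.003]
top organiser (np.int64(285), np.int64(229)) 0.72 [0.495 0.026 0.18 ]
top organiser (np.int64(418), np.int64(229)) 0.59 [ 0.515 -0.309  0.014]
top organiser (np.int64(407), np.int64(343)) 0.55 [ 0.224 -0.27   0.015]
top drawer_face 
[... 484 characters left out ...]
]
{'t': 0.7, 'q': array([ 1.05561778e+00,  1.30380602e-01,  1.48816883e+00, -2.18291516e-05,
        1.52304492e+00, -8.53727777e-02]), 'dq': array([-1.35571698e-03, -1.33112721e-03, -1.24162879e-03, -1.02556276e-03,
        8.75919530e-05,  6.32293710e-04]), 'joint_torque': array([ 6.15957961e-04, -5.59604394e+01, -4.91942167e+01,  7.67442514e-02,
        2.29267334e-02, -2.04076321e-05]), 'tool_pos': array([0.24999023, 0.54544353, 0.22966395]), 'orientation': array([ 6.69946698e-01,  3.06930743e+00, -1.26765030e-05]), 'force': array([ 0.20266564, -0.92811529,  0.0700513 ]), 'wrist_torque': array([-0.02916136, -0.03258209, -0.00258492]), 'gripper_force': 0.0, 'opening': 0.09284373648614677}
```

View pics/scene0.png

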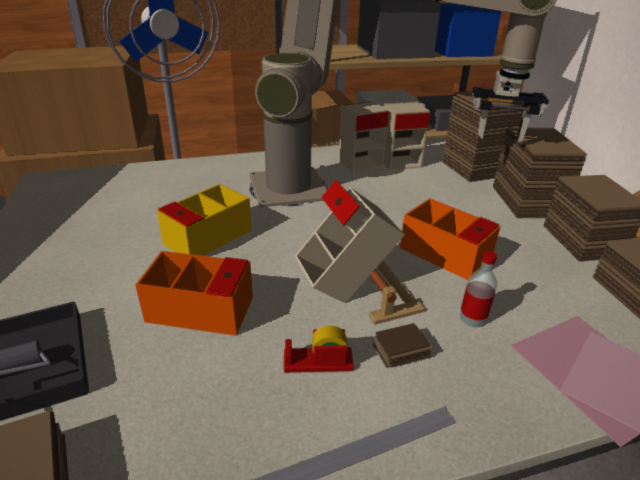

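View pics/top0.png

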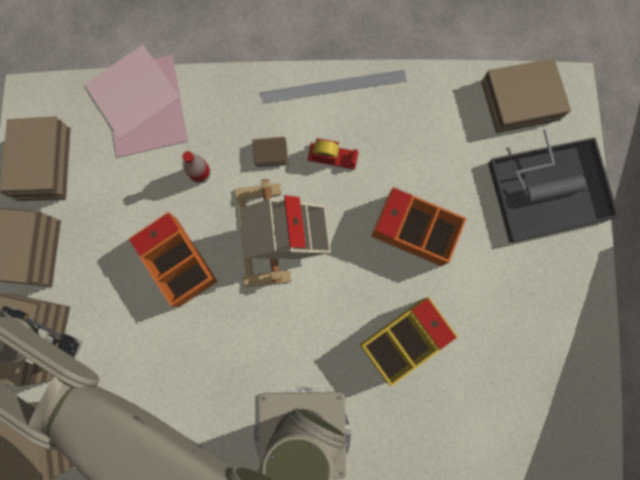

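The cream organiser is at scene (350,240) and top (285,225). It leans toward +y, with its front facing −y. The orange look-alikes are at top (170,258) and (418,229), and the yellow one at (407,343). The pale grey/cream boxes in the scene background at (390,135) also resemble it. I choose the cream one on the bar, then fit its pose and check it in a crop.

```bash
cat > fit.py <<'E'
from h import *
from scipy.optimize import least_squares
from scipy.spatial.transform import Rotation as Rn
half=np.array([.05,.06,.1])
def frame(p,lean):  # p=heel x,y, yaw (direction of organiser +x)
    R=Rn.from_euler('z',p[2]).as_matrix()@Rn.from_euler('y',lean).as_matrix()
    o=np.array([p[0],p[1],0])-R@np.array([.05,0,0]); return R,o
def sd(p,X,lean):
    R,o=frame(p,lean); q=np.abs((X-o)@R-[0,0,.1])-half
    return np.linalg.norm(np.maximum(q,0),axis=1)+np.minimum(q.max(1),0)
def local(p,X,lean):
    R,o=frame(p,lean); return (X-o)@R
def fit(X,p0,lean):
    r=least_squares(lambda p:sd(p,X,lean),p0,loss='soft_l1',f_scale=.002,x_scale=[.01,.01,.1]); return r.x
def grab(I,P,lo,hi):
    m=((P>lo)&(P<hi)).all(2)
    hsv=cv2.cvtColor(I,cv2.COLOR_RGB2HSV)
    red=m&((hsv[...,0]<6)|(hsv[...,0]>174))&(hsv[...,1]>170)
    cream=m&(hsv[...,1]<90)&(hsv[...,0]<40)
    return P[cream],P[red]
E
python3 - <<'E'
from fit import *
d={c:np.load(c+"0.npz") for c in("scene","top")}
C={};Rd={}
for c in d:
    P=cloud(c,d[c]["D"]); C[c],Rd[c]=grab(d[c]["I"],P,[.36,-.15,.03],[.68,.22,.3])
    print(c,len(C[c]),len(Rd[c]),C[c].min(0).round(3),C[c].max(0).round(3),Rd[c].min(0).round(3),Rd[c].max(0).round(3))
L=np.radians(40)
for X in (C["scene"],C["top"],np.vstack([C["scene"],C["top"]])):
    best=min((fit(X,[.5,y,w],L) for y in(0,.05) for w in(1.2,1.57,1.9)),key=lambda p:np.sum(np.minimum(np.abs(sd(p,X,L)),.01)))
    print(best.round(4),np.percentile(np.abs(sd(best,X,L)),[50,80,90]).round(4))
R,o=frame(best,L)
print("heel",best,"topback",(o+R@[.05,0,.2]).round(3))
for c in Rd:
    l=local(best,Rd[c],L); print("red local",np.percentile(l,[2,50,98],axis=0).round(3))
for c,b in(("scene",(160,320,290,440)),("top",(130,310,220,350))):
    pass
a=cv2.resize(cv2.imread("pics/scene0.png")[170:330,280:440],None,fx=2.5,fy=2.5); b=cv2.resize(cv2.imread("pics/top0.png")[160:320,210:370],None,fx=2.5,fy=2.5)
cv2.imwrite("pics/crop.png",np.hstack([a,b]))
for c in d:  # bar ends/other obstacles
    P=cloud(c,d[c]["D"])
    m=((P>[.3,.0,.1])&(P<[.75,.35,.4])).all(2)
P=cloud("top",d["top"]["D"])
for n,lo,hi in(("orangeL",[.38,.2,.03],[.62,.42,.3]),("bottle",[.64,.17,.03],[.76,.3,.3]),("orangeR",[.4,-.45,.03],[.68,-.15,.3])):
    q=P[((P>lo)&(P<hi)).all(2)]; print(n,np.percentile(q,[1,99],axis=0).round(3))
print(Rn.from_rotvec(robot.read_state()["orientation"]).as_matrix().round(3))
E
```

```text
scene 6121 832 [ 0.439 -0.08   0.03 ] [0.647 0.134 0.244] [ 0.449 -0.02   0.136] [0.571 0.028 0.248]
top 4020 663 [ 0.393 -0.079  0.03 ] [0.643 0.137 0.246] [ 0.447 -0.018  0.203] [0.561 0.022 0.25 ]
[0.5107 0.0019 1.6757] [0.002  0.0043 0.0071]
[0.5051 0.0051 1.6694] [0.0023 0.0056 0.0128]
[0.5099 0.0045 1.6734] [0.0023 0.0051 0.0091]
heel [0.50990916 0.00447131 1.6734259 ] topback [0.497 0.132 0.153]
red local [[-0.1   -0.058  0.148]
 [-0.098 -0.008  0.172]
 [-0.096  0.056  0.195]]
red local [[-0.1   -0.047  0.148]
 [-0.096  0.009  0.174]
 [-0.093  0.06   0.197]]
orangeL [[0.383 0.214 0.032]
 [0.551 0.408 0.112]]
bottle [[0.648 0.23  0.032]
 [0.702 0.284 0.174]]
orangeR [[ 0.423 -0.409  0.032]
 [ 0.599 -0.192  0.111]]
[[-0.909  0.417  0.   ]
 [ 0.417  0.909 -0.   ]
 [-0.    -0.    -1.   ]]
```

View pics/crop.png

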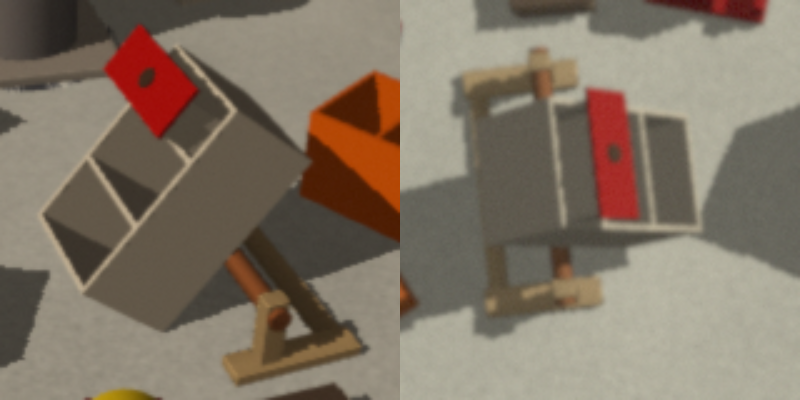

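The crop confirms it: a cream organiser on the wooden bar with its red drawer about 42 mm out. The top back edge is at about (0.497, 0.132, 0.153), as the sizes given predict. I'm moving behind that edge now.

Emit:
move_arm(deltas=[-0.06,-0.037,-0.02,0,0,0.15,0.5,-0.12,-0.074,-0.02,0,0,0.33,0.5,-0.17,-0.104,-0.02,0,0,0.51,0.5,-0.22,-0.135,-0.02,0,0,0.69,0.5,-0.27,-0.166,-0.02,0,0,0.87,0.5,-0.32,-0.196,-0.02,0,0,1.039,0.5,-0.37,-0.227,-0.02,0,0,1.039,0.5,-0.37,-0.227,-0.02,0,0,1.039,0.5,-0.37,-0.227,0.04,0,0,1.039,0.5,-0.37,-0.227,0.085,0,0,1.039,0.5,-0.37,-0.227,0.085,0,0,1.039,0.5])

```text
t: 2.08
tool_pos: [0.4881, 0.185, 0.1407]
orientation: [-2.101, -2.329, 0.011]
force: [-1.2, 0.2, -0.4]
opening: 0.0464
gripper_force: 0.0
```

Run:
```python
from h import *
s=robot.read_state(); print(s["t"],s["tool_pos"],s["force"],s["opening"]); from scipy.spatial.transform import Rotation as R; print(R.from_rotvec(s["orientation"]).as_matrix().round(3))
```

```text
2.075 [0.48813159 0.18502107 0.1406945 ] [-1.15011033  0.23803782 -0.39075087] 0.0464238073141236
[[-0.103  0.995 -0.008]
 [ 0.995  0.103 -0.002]
 [-0.001 -0.008 -1.   ]]
```

Emit:
move_arm(deltas=[-0.02,0,0,0,0,0,0.5,-0.038,0,0,0,0,0,0.5,-0.044,0,0,0,0,0,0.5,-0.049,0,0,0,0,0,0.5,-0.053,0,0,0,0,0,0.5,-0.057,0,0,0,0,0,0.5,-0.061,0,0,0,0,0,0.5,-0.065,0,0,0,0,0,0.5,-0.069,0,0,0,0,0,0.5,-0.073,0,0,0,0,0,0.5,-0.076,0,0,0,0,0,0.5,-0.076,0,0,0,0,0,0.5])

```text
t: 3.58
tool_pos: [0.4995, 0.109, 0.1445]
orientation: [-2.106, -2.331, 0.0]
force: [0.4, 0.3, -0.6]
opening: 0.0466
gripper_force: 0.1
```

```bash
cat > chk.py <<'E'
from fit import *
import sys
I,D=save("scene",sys.argv[1]); P=cloud("scene",D)
X,r=grab(I,P,[.36,-.25,.03],[.68,.13,.3])
def f(p): return sd(p[:3],X,p[3])
L0=float(sys.argv[2])
p=min((least_squares(f,[.51,.004,1.67,l],loss='soft_l1',f_scale=.002,x_scale=[.01,.01,.1,.1]) for l in np.radians([L0-8,L0,L0+8])),key=lambda q:q.cost).x
print("heel,yaw",p[:3].round(4),"lean",np.degrees(p[3]).round(1),np.percentile(np.abs(f(p)),[50,90]).round(4))
l=local(p[:3],r,p[3]); print("red local",np.percentile(l,[2,50,98],axis=0).round(3))
print("red world med",np.median(r,0).round(4),r.min(0).round(3),r.max(0).round(3))
s=robot.read_state(); print(s["t"],s["tool_pos"].round(4),s["force"].round(2))
E
python3 chk.py scene1 30
```

```text
heel,yaw [0.5093 0.012  1.6679] lean 26.9 [0.0024 0.053 ]
red local [[-0.235 -0.069 -0.024]
 [-0.099 -0.009  0.155]
 [-0.095  0.053  0.199]]
red world med [ 0.5317 -0.0508  0.2052] [ 0.454 -0.25   0.102] [ 0.613 -0.021  0.245]
3.625 [0.4994 0.1091 0.1445] [ 0.31 -0.04 -0.46]
```

View pics/scene1.png

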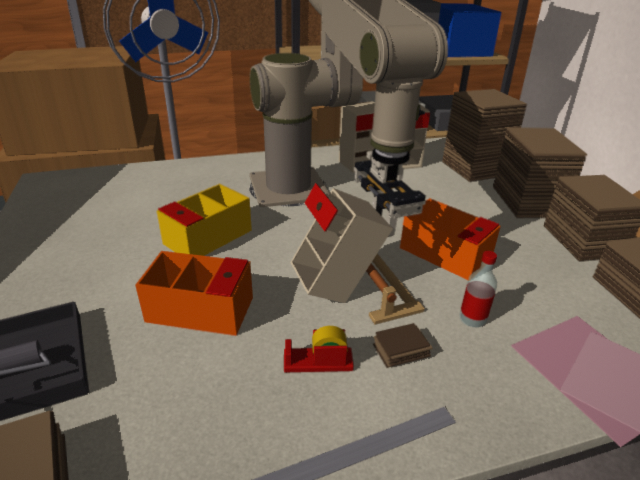

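The organiser at (345,245) now leans about 27°, supported by the fingers at (395,205). I'll nudge it just past balance.

Emit:
move_arm(deltas=[-0.003,0,0,0,0,0,0.5,-0.006,0,0,0,0,0,0.5,-0.008,0,0,0,0,0,0.5,-0.01,0,0,0,0,0,0.5,-0.012,0,0,0,0,0,0.5,-0.012,0,0,0,0,0,0.5,-0.012,0,0,0,0,0,0.5])

```text
t: 4.5
tool_pos: [0.5007, 0.0974, 0.1446]
orientation: [-2.105, -2.332, 0.0]
force: [-0.2, 1.1, 0.1]
opening: 0.0466
gripper_force: 0.0
```

```bash
python3 chk.py scene2 15
```

```text
heel,yaw [0.5093 0.0116 1.6633] lean 23.4 [0.0024 0.0574]
red local [[-0.235 -0.07  -0.007]
 [-0.1   -0.009  0.153]
 [-0.096  0.054  0.199]]
red world med [ 0.5323 -0.065   0.2   ] [ 0.455 -0.25   0.103] [ 0.612 -0.029  0.242]
4.55 [0.5007 0.0974 0.1446] [ 0.85  0.08 -0.85]
```

Emit:
move_arm(deltas=[0,0,0,0,0,0,0.5,-0.002,0,0,0,0,0,0.5,-0.004,0,0,0,0,0,0.5,-0.006,0,0,0,0,0,0.5,-0.006,0,0,0,0,0,0.5,-0.006,0,0,0,0,0,0.5])

```text
t: 5.3
tool_pos: [0.5013, 0.0914, 0.1446]
orientation: [-2.105, -2.332, 0.0]
force: [-0.1, -1.3, -0.4]
opening: 0.0467
gripper_force: 0.0
```

```bash
python3 chk.py scene3 10
```

```text
heel,yaw [0.5094 0.0107 1.6604] lean 19.8 [0.0024 0.0576]
red local [[-0.234 -0.07   0.011]
 [-0.102 -0.011  0.152]
 [-0.097  0.051  0.198]]
red world med [ 0.5342 -0.0819  0.1937] [ 0.458 -0.25   0.103] [ 0.613 -0.055  0.238]
5.35 [0.5013 0.0914 0.1447] [0.23 0.53 0.08]
```

Emit:
move_arm(deltas=[0,0,0,0,0,0,0.5,0,0,0,0,0,0,0.5,0,0,0,0,0,0,0.5,0,0,0,0,0,0,0.5,0,0,0,0,0,0,0.5,0,0,0,0,0,0,0.5])

```text
t: 6.1
tool_pos: [0.5013, 0.0914, 0.1446]
orientation: [2.105, 2.332, 0.0]
force: [0.1, -0.3, -0.3]
opening: 0.0467
gripper_force: 0.0
```

```bash
python3 chk.py scene4 5
```

```text
heel,yaw [ 0.5103 -0.0035  1.6672] lean 5.6 [0.003  0.0853]
red local [[-0.21  -0.072  0.081]
 [-0.174 -0.01   0.086]
 [-0.109  0.049  0.182]]
red world med [ 0.5385 -0.2173  0.1085] [ 0.466 -0.25   0.102] [0.612 0.086 0.285]
6.15 [0.5013 0.0914 0.1446] [ 1.09  0.06 -0.23]
```

View pics/scene4.png

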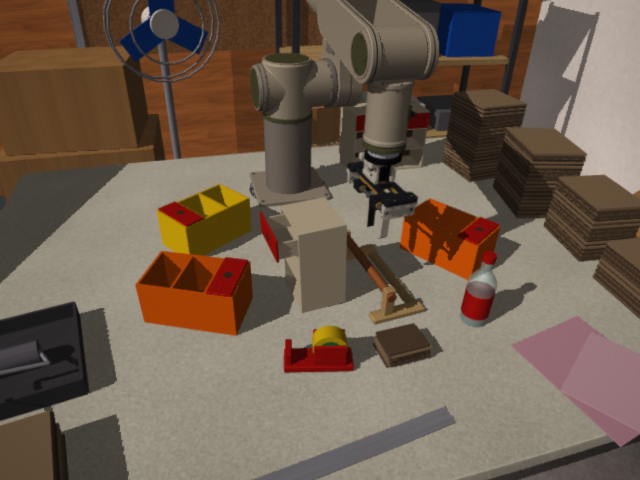

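It rocked upright with no tool contact; the box stands at (320,255) with its drawer out at (268,235). Next I'll back off, go up and over to the front side.

Emit:
move_arm(deltas=[0.02,0,-0.02,0,0,0,0.5,0.03,0,-0.08,0,0,0,0.5,0.03,0,-0.14,0,0,0,0.5,0.0,0,-0.16,0,0,0,0.5,-0.06,0,-0.16,0,0,0,0.5,-0.12,0,-0.16,0,0,0,0.5,-0.18,0,-0.16,0,0,0,0.5,-0.24,0,-0.16,0,0,0,0.5,-0.29,0,-0.16,0,0,0,0.5,-0.32,0,-0.16,0,0,0,0.5,-0.32,0,-0.16,0,0,0,0.5,-0.32,0,-0.16,0,0,0,0.5])

```text
t: 7.65
tool_pos: [0.5339, -0.2264, 0.3045]
orientation: [-2.105, -2.331, -0.0]
force: [-0.5, 0.1, 0.2]
opening: 0.0468
gripper_force: 0.0
```

```bash
sed -i 's/\[.36,-.25,.03\],\[.68,.13,.3\]/[.36,-.19,.118],[.68,.13,.22]/; s/f_scale=.002,/f_scale=.003,/' chk.py; python3 chk.py scene5 0
python3 - <<'E'
from fit import *
I,D=save("top","top5");P=cloud("top",D)
X,r=grab(I,P,[.36,-.19,.118],[.68,.13,.215]); print(len(X),np.percentile(X,[2,50,98],axis=0).round(3),len(r),r.min(0) if len(r) else "")
t=X[abs(X[:,2]-.2)<.006][:,:2].astype(np.float32); print(cv2.minAreaRect(t))
E
```

```text
heel,yaw [ 0.5113 -0.0127  1.6673] lean 2.4 [0.0015 0.0111]
red local [[-0.089 -0.06   0.147]
 [-0.088 -0.011  0.175]
 [-0.084  0.056  0.194]]
red world med [ 0.5348 -0.1414  0.1807] [ 0.464 -0.149  0.151] [ 0.584 -0.133  0.201]
7.7 [ 0.534  -0.226   0.3046] [ 0.12  0.35 -1.14]
2959 [[ 0.449 -0.131  0.145]
 [ 0.514 -0.058  0.199]
 [ 0.568  0.     0.206]] 1 [ 0.46333211 -0.14444513  0.19734985]
((0.5127465128898621, -0.06989892572164536), (0.12114759534597397, 0.14533594250679016), 5.433935165405273)
```

View pics/scene5.png

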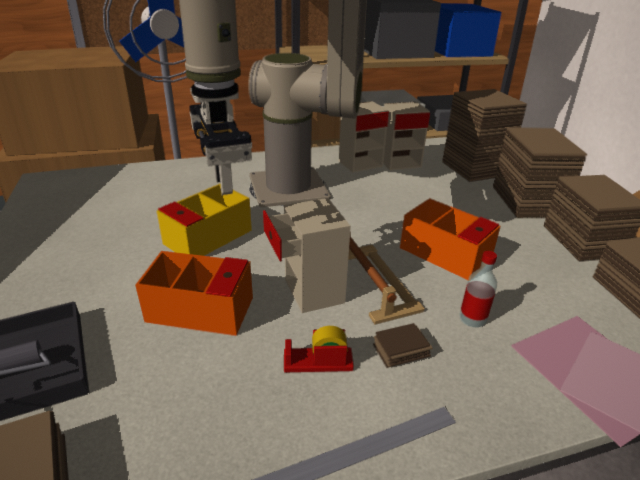

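```bash
cat > up.py <<'E'
from fit import *
import sys
n=sys.argv[1]
for c in("scene","top"):
    I,D=save(c,c+n);P=cloud(c,D); X,r=grab(I,P,[.36,-.19,.07],[.68,.13,.215])
    X=X[X[:,1]>-.18]
    if c=="scene":
        p0=least_squares(lambda p:sd(p[:3],X,p[3]),[.511,-.005,1.667,0],loss='soft_l1',f_scale=.002,x_scale=[.01,.01,.1,.1]).x; print("free",p0.round(4))
    p=fit(X,[.511,-.005,1.667],0.); print(c,p.round(4),np.percentile(np.abs(sd(p,X,0.)),[50,90]).round(4))
    if len(r)>20: print("red local",np.percentile(local(p,r,0.),[5,50,95],axis=0).round(4), "world",np.median(r,0).round(4))
    s=X[(X[:,2]>.195)]; a=local(p,s,0.)[:,0]; print("top extents",np.percentile(a,[1,50,99]).round(3))
s=robot.read_state(); print(s["t"],s["tool_pos"].round(4),s["force"].round(2))
E
python3 up.py 6
```

```text
free [ 0.5105 -0.0043  1.6625  0.0262]
scene [ 5.1020e-01 -6.0000e-04  1.6617e+00] [0.002  0.0129]
red local [[-0.0937 -0.0599  0.1545]
 [-0.0927 -0.0117  0.1806]
 [-0.0895  0.0496  0.1991]] world [ 0.5348 -0.1413  0.1806]
top extents [-0.047  0.001  0.052]
top [ 0.5113 -0.0075  1.5337] [0.0026 0.0106]
top extents [-0.041  0.01   0.063]
7.85 [ 0.5341 -0.2259  0.3049] [ 0.57  0.08 -0.53]
```

Emit:
move_arm(deltas=[0,0,0.05,0,0,0,0.5,0,0,0.1,0,0,0,0.5,0.01,0,0.14,0,0,0,0.5,0.02,0,0.14,0,0,0,0.5,0.02,0,0.14,0,0,0,0.5,0.02,0,0.14,0,0,0,0.5])

```text
t: 8.6
tool_pos: [0.5335, -0.2077, 0.1677]
orientation: [2.102, 2.329, 0.002]
force: [0.9, -0.1, 0.4]
opening: 0.0466
gripper_force: 0.0
```

```bash
python3 up.py 7
```

```text
free [ 0.5106 -0.0045  1.6604  0.0258]
scene [ 5.1030e-01 -7.0000e-04  1.6602e+00] [0.002  0.0133]
red local [[-0.0935 -0.0599  0.154 ]
 [-0.0925 -0.0243  0.1794]
 [-0.0897  0.0233  0.199 ]] world [ 0.5472 -0.1402  0.1794]
top extents [-0.047  0.001  0.052]
top [ 0.5085 -0.0071  1.6025] [0.0024 0.0124]
top extents [-0.039  0.011  0.06 ]
8.7 [ 0.5331 -0.2078  0.1669] [ 0.56 -0.73 -0.83]
```

View pics/scene7.png

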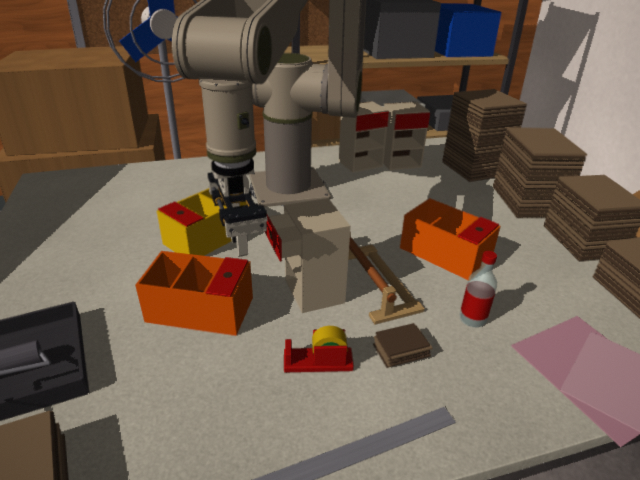

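The organiser is upright and steady at (320,255), with the fingers at (240,240) facing the drawer at (273,238). I'm pushing slowly.

Emit:
move_arm(deltas=[0.025,0,0,0,0,0,0.5,0.045,0,0,0,0,0,0.5,0.05,0,0,0,0,0,0.5,0.054,0,0,0,0,0,0.5,0.058,0,0,0,0,0,0.5,0.061,0,0,0,0,0,0.5,0.064,0,0,0,0,0,0.5,0.067,0,0,0,0,0,0.5,0.07,0,0,0,0,0,0.5,0.073,0,0,0,0,0,0.5,0.075,0,0,0,0,0,0.5,0.075,0,0,0,0,0,0.5])

```text
t: 10.2
tool_pos: [0.5241, -0.1322, 0.1646]
orientation: [-2.105, -2.332, -0.0]
force: [0.0, 0.1, 0.4]
opening: 0.0463
gripper_force: 0.0
```

```bash
python3 up.py 8
```

```text
free [ 5.1100e-01 -4.0000e-04  1.6445e+00  1.4800e-02]
scene [5.1080e-01 1.4000e-03 1.6456e+00] [0.0018 0.0129]
red local [[-0.0748 -0.0622  0.1532]
 [-0.074  -0.0559  0.1766]
 [-0.0709 -0.0423  0.1985]] world [ 0.5759 -0.1181  0.1766]
top extents [-0.091  0.01   0.051]
top [5.0600e-01 2.0000e-04 1.6684e+00] [0.0019 0.0053]
top extents [-0.047  0.005  0.052]
10.3 [ 0.5241 -0.1324  0.1645] [ 0.07 -0.2  -0.19]
```

Emit:
move_arm(deltas=[0.002,0,0,0,0,0,0.5,0.004,0,0,0,0,0,0.5,0.006,0,0,0,0,0,0.5,0.008,0,0,0,0,0,0.5,0.01,0,0,0,0,0,0.5,0.012,0,0,0,0,0,0.5,0.014,0,0,0,0,0,0.5,0.014,0,0,0,0,0,0.5])

```text
t: 11.3
tool_pos: [0.5228, -0.1183, 0.1647]
orientation: [2.105, 2.332, 0.0]
force: [0.3, 0.1, 0.6]
opening: 0.0465
gripper_force: 0.0
```

```bash
python3 up.py 9
```

```text
free [5.1030e-01 1.5000e-03 1.6577e+00 4.6000e-03]
scene [0.5102 0.002  1.6581] [0.0016 0.0124]
red local [[-0.0622 -0.0606  0.1534]
 [-0.0612 -0.0544  0.1763]
 [-0.0583 -0.0412  0.1987]] world [ 0.574  -0.1041  0.1763]
top extents [-0.08   0.015  0.05 ]
top [0.5028 0.0165 1.6914] [0.0018 0.0054]
top extents [-0.055 -0.019  0.035]
11.4 [ 0.5229 -0.1184  0.1647] [ 0.22 -0.38 -0.24]
```

Emit:
move_arm(deltas=[0.001,0,0,0,0,0,0.5,0.002,0,0,0,0,0,0.5,0.003,0,0,0,0,0,0.5,0.004,0,0,0,0,0,0.5,0.005,0,0,0,0,0,0.5,0.006,0,0,0,0,0,0.5,0.007,0,0,0,0,0,0.5,0.007,0,0,0,0,0,0.5])

```text
t: 12.4
tool_pos: [0.5221, -0.1114, 0.1646]
orientation: [-2.105, -2.332, -0.0]
force: [0.7, -0.4, 0.1]
opening: 0.0466
gripper_force: 0.0
```

```bash
python3 up.py 10
python3 - <<'E'
from plant import robot
import numpy as np
f=[]
for i in range(10): robot.read_camera("top"); f.append(robot.read_state()["force"])
print(np.mean(f,0),np.std(f,0))
E
```

```text
free [ 5.1020e-01  1.5000e-03  1.6583e+00 -6.3000e-03]
scene [5.1020e-01 8.0000e-04 1.6581e+00] [0.0016 0.0098]
red local [[-0.0542 -0.0608  0.1531]
 [-0.0534 -0.0538  0.1769]
 [-0.0509 -0.0397  0.199 ]] world [ 0.5729 -0.0977  0.1769]
top extents [-0.072  0.017  0.052]
top [0.5016 0.0246 1.6969] [0.0018 0.0061]
top extents [-0.056 -0.025  0.026]
12.5 [ 0.522  -0.1114  0.1645] [-0.49 -0.3  -0.75]
[-0.09965263 -0.04399655  0.06419338] [0.30655959 0.37116436 0.40808534]
```

Emit:
move_arm(deltas=[0.001,0,0,0,0,0,0.5,0.002,0,0,0,0,0,0.5,0.003,0,0,0,0,0,0.5,0.003,0,0,0,0,0,0.5])

```text
t: 13.5
tool_pos: [0.5221, -0.1087, 0.165]
orientation: [2.105, 2.331, 0.0]
force: [0.2, -2.7, 2.9]
opening: 0.0468
gripper_force: 1.5
```

```bash
cat > fr.py <<'E'
from plant import robot
import numpy as np
f=[]
for i in range(12): robot.read_camera("top"); f.append(robot.read_state()["force"])
print(np.mean(f,0).round(2),np.std(f,0).round(2))
E
python3 fr.py; python3 up.py 11
```

```text
[ 0.62 -2.72  2.04] [0.6  0.38 0.66]
free [0.51   0.0023 1.6611 0.0036]
scene [0.5099 0.0027 1.6613] [0.0015 0.0085]
red local [[-0.0536 -0.0606  0.1544]
 [-0.0527 -0.0538  0.1772]
 [-0.0495 -0.0397  0.2005]] world [ 0.5728 -0.0947  0.1772]
top extents [-0.071  0.018  0.052]
top [0.5017 0.0266 1.6926] [0.0018 0.006 ]
top extents [-0.056 -0.026  0.027]
14.2 [ 0.5218 -0.1085  0.1647] [ 1.01 -2.79  2.68]
```

Force rose to about 2.7 N, so the drawer is at its stop and the box is just starting to tip. I'm backing off slowly.

Emit:
move_arm(deltas=[-0.002,0,0,0,0,0,0.5,-0.004,0,0,0,0,0,0.5,-0.007,0,0,0,0,0,0.5,-0.012,0,0,0,0,0,0.5,-0.03,0,0,0,0,0,0.5,-0.06,0,0,0,0,0,0.5,-0.1,0,-0.05,0,0,0,0.5,-0.13,0,-0.1,0,0,0,0.5,-0.16,0,-0.14,0,0,0,0.5,-0.2,0,-0.14,0,0,0,0.5,-0.2,0,-0.14,0,0,0,0.5,-0.2,0,-0.14,0,0,0,0.5])

```text
t: 15.7
tool_pos: [0.5417, -0.3079, 0.3038]
orientation: [-2.105, -2.33, -0.0]
force: [-0.3, 0.2, 0.4]
opening: 0.0468
gripper_force: 0.0
```

```bash
python3 up.py 12
python3 - <<'E'
import cv2,numpy as np
a=cv2.imread("pics/scene12.png")[180:320,220:400]; b=cv2.imread("pics/top12.png")[155:295,190:370]
cv2.imwrite("pics/end.png",np.hstack([cv2.resize(x,(400,311),interpolation=cv2.INTER_CUBIC) for x in(a,b)]))
E
```

```text
free [0.5098 0.0021 1.6666 0.0319]
scene [0.5093 0.006  1.6681] [0.0017 0.0038]
red local [[-0.0593 -0.0586  0.1527]
 [-0.0585 -0.0135  0.1783]
 [-0.0556  0.0496  0.1988]] world [ 0.5334 -0.1007  0.1783]
top extents [-0.054 -0.005  0.045]
top [0.5054 0.0047 1.671 ] [0.0017 0.005 ]
top extents [-0.055 -0.003  0.047]
15.8 [ 0.542  -0.3069  0.3041] [0.16 0.35 0.19]
```

View pics/end.png

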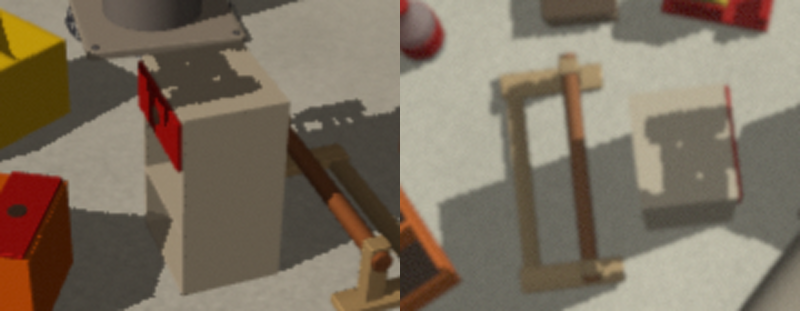

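```bash
python3 - <<'E'
from fit import *
acc=[]
for i in range(3):
    I,D=robot.read_camera("scene");P=cloud("scene",D); X,r=grab(I,P,[.4,-.16,.03],[.62,.08,.215])
    p=least_squares(lambda p:sd(p[:3],X,p[3]),[.51,.003,1.667,0],loss='soft_l1',f_scale=.002,x_scale=[.01,.01,.1,.1]).x
    l=local(p[:3],X,p[3]); side=l[(abs(l[:,1]+.06)<.006)]
    rr=local(p[:3],r,p[3])
    print(p.round(4),"red",np.median(rr,0).round(4))
    for lo,hi in((.02,.06),(.06,.1),(.1,.14),(.15,.19)):
        s=side[(side[:,2]>lo)&(side[:,2]<hi),0]; q=rr[(rr[:,2]>lo)&(rr[:,2]<hi),0]
        print(lo,np.percentile(s,[1,99]).round(4),len(s),np.median(q).round(4) if len(q) else "")
    t=l[abs(l[:,2]-.2)<.005]; print("top x",np.percentile(t[:,0],[1,99]).round(4),"z",np.median(t[:,2]).round(4))
E
python3 - <<'E'
import cv2,numpy as np
a=cv2.imread("pics/scene12.png")[195:275,270:360]
cv2.imwrite("pics/end2.png",cv2.resize(a,(630,560),interpolation=cv2.INTER_NEAREST))
E
```

```text
[0.5096 0.002  1.668  0.0322] red [-0.0602 -0.0131  0.1753]
0.02 [-0.0507  0.048 ] 508 
0.06 [-0.052   0.0463] 686 -0.0339
0.1 [-0.0536  0.0452] 724 -0.0415
0.15 [-0.0537  0.0429] 783 -0.0603
top x [-0.0562  0.0428] z 0.2008
[0.5097 0.0021 1.6673 0.0319] red [-0.0601 -0.0131  0.1749]
0.02 [-0.0509  0.0481] 507 
0.06 [-0.052   0.0467] 684 -0.0335
0.1 [-0.0532  0.0454] 727 -0.0409
0.15 [-0.0535  0.0433] 783 -0.0601
top x [-0.0562  0.043 ] z 0.2008
[0.5097 0.002  1.6688 0.0324] red [-0.0601 -0.014   0.1753]
0.02 [-0.0509  0.0481] 513 
0.06 [-0.0519  0.0467] 682 -0.0335
0.1 [-0.0529  0.0451] 731 -0.0415
0.15 [-0.0537  0.0432] 783 -0.0601
top x [-0.0562  0.0428] z 0.2008
```

View pics/end2.png

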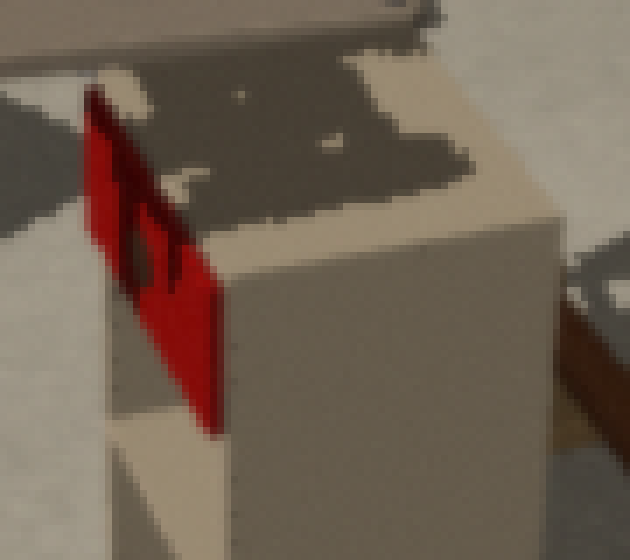

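The crop shows the red panel flush at the front edge (its side edge at 215,350). It stands 4.9 mm proud of the front, and 5 mm means shut. I'm handing in.

```bash
python3 -c "
from plant import robot
print(robot.close_job())"
```

```text
the job is handed in; nothing more can be done
None
```

I pushed the cream organiser upright onto its base and pushed its red drawer shut; the last camera check put the drawer front 4.9 mm proud (5 mm is shut). I handed the job in at about 16 s with the arm clear.

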